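Show the mouldy culture dish to the bench camera

ROBOT

A 6-joint arm with a two-finger parallel gripper is mounted at the origin on the work surface. World frame = base frame: x ahead of the robot, y to its left, z up, the work surface at z = 0. Lengths are in mm, angles in rad, forces in N, time in s.
With the tool pointing down it reaches from about 350 to 775 mm from the base axis. Payload 7.3 kg.
Tool frame: the origin (TCP) lies at the very end of the fingers, on their centre line; the grasp point (between the pads) lies 19 mm behind it; x points along the fingers, z is the direction in which the jaws open and shut, and the axes are right-handed (so a half turn about x gives the same grasp; the last joint's range is limited). The gripper opens to 92 mm and grips with 3 to 60 N. Pads are 19 mm wide; open, the fingers measure 130 mm over their backs; the gripper's body (75 mm by 190 mm) begins 47 mm behind the grasp point.
Start: joints at [-1.343, 0.342, 1.524, -0, 1.275, -0.146], TCP at [191.731, -488.761, 196.541] pointing down, gripper open.
Joint ranges: [-2.53, 2.53], [-0.77, 2.02], [0.04, 2.7], [-1, 4.14], [0.28, 2.66], [-3.11, 3.11]. Speed limits (rad/s): [2.57, 2.57, 3.14, 3.14, 3.14, 3.14].

INTERFACE

Orientations are given as [roll, pitch, yaw] about the fixed x, y, z axes, in that order (R = Rz(yaw) Ry(pitch) Rx(roll)).
In Python, from plant import * gives the robot as it stands.
- The arm moves only by the tool carry_out, never from a script. Its argument "rows" is a list of rows, each a list of 4 numbers: the shift along the world's x, y, z in mm, then the turn about the world's z in degrees. In form: [[x, y, z, twist], ...]. A call has 1 to 20 rows; each row is the pose to reach, as a shift and turn from the pose measured when the call began; what a row does not reach only later rows make up. A row lasts 1/12 s, in which the tool goes at most 41.7 mm and 7.16 degrees, less where a joint would pass 70% of its speed; a pose out of reach is approached as far as the arm can. A call with a gripper value outside its range is refused whole. "hand" is the finger opening in mm, from 0 to 91.8, set as the call begins (left out, the last holds). The fingers move at their own pace and stop on an object; the grip force is fixed at half the most. Time passes only in rows, so rows that repeat a pose let the fingers close. It gives the time, the measured TCP pose, the force and the opening at its end, in the units of the state.
- get_obs(): the state, without advancing time (a new reading comes with each control period).
- capture(name): name is "scene" or "top" or "wrist"; returns the picture (420x560x3 uint8, red, green, blue); there is no depth.
- camera_info(name): a dict with "camera_matrix" (3x3 intrinsics, pixels), "pose" (4x4, takes a point from camera to world coordinates); the wrist camera has in their place "mount" (4x4, takes a point from camera to tool coordinates, whose origin is the TCP and whose axes are the tool frame's). Camera axes: x right, y down, z forward; pixel columns grow to the right and rows downward; lengths in mm; the calibration is good to about 2 mm. A picture is of the moment at which its call begins: read the wrist's pose just before it. camera_info takes no time and is no camera call.
- close_job(): hands the job in, once; it reports no verdict.
The state is a dict: "time": time; "joint_positions": joint angles; "dq": joint speeds; "tau": joint torques, N m; "tool_pos": TCP position; "tcp_rot": TCP orientation; "contact_force": force on the tool from outside, world axes, zero at the start; "moment": the same for the moment, N m; "grip_width": finger opening in mm.
Only numpy, scipy, OpenCV 4.12 (cv2) and the standard library are available. Lean on these libraries where they do the work, as an engineer would, in place of code of your own. Each camera call takes 0.05 s, during which the arm holds its last target. There are 200 camera calls.

TASK

Push the toggle lever of the recorder's switch fully over to ON, away from the side it leans to now. Then, for the camera, point out the mould, the one broad round patch in one of the three single culture dishes: bring the fingertips straight down to a centimetre or two above the lid over the middle of the patch and keep them still there for two seconds. Finally push the lever fully back to OFF and draw clear; do not touch any of those three dishes, do not pick anything up, and leave everything else where it is.

Things in the scene. Friction and masses are not known exactly. Their poses are not given: they have to be found in the camera images.
- mould (a point): The spot to point at: on the flat clear lid, 16 mm above the bench, straight above the centre of the mould colony in one of the three single culture dishes. The mould is one round, cream, slightly domed patch 26 mm across with a scalloped edge, centred 20 mm from the dish's centre; every other colony in the dishes is a dot of at most 5 mm or a thin streak.
- dish_mould: The closed culture dish with the mould: 92 mm across, 16 mm high, red agar under a clear flat lid, loose, 60 g, lying on the bench; origin at the centre of its underside. The mould lies 20 mm from the centre along the dish's own +x.
- dish_dots: Another closed dish of the same size and red agar, only small round dots in it; origin at the centre of its underside.
- dish_streak: Another closed dish of the same size and red agar, with a thin zigzag streak and a few dots; origin at the centre of its underside.
- switch_base: The recorder's switch: a grey block 70 x 50 x 25 mm fixed to the bench, origin at the centre of its underside, carrying one toggle lever. The lever's pivot is on the block's y axis 22 mm above the bench; the lever swings in the block's x-z plane: OFF leans to the block's -x, ON to its +x. A bearing drum of 13 mm radius lies about the pivot. The block may be turned about vertical by up to 0.5 rad.
- switch (a joint): Angle of the toggle lever: 0 = fully OFF (leaning 0.5 rad from vertical to the block's -x), 1.0 = fully ON (leaning 0.5 rad to its +x), with a stop at each end. It stays where it is left; about 1 N at the ball moves it. It may start up to 0.1 from OFF.
- switch_tip (a point): Centre of the black ball, 26 mm across, on the end of the lever, 70 mm from the pivot (83 mm above the bench at both ends of the swing, 92 mm upright). The rod is 10 mm thick.
- stack: Stack of five dishes, 92 mm across, 81 mm high, loose; origin at the centre of its underside.
- timer: Small white bench timer, 60 x 75 x 20 mm, loose; origin under its centre.
- tube_rack: White tube rack, 70 x 110 x 42 mm, loose; origin under its centre.
- slide_box: Flat grey slide box, 85 x 100 x 28 mm, loose; origin under its centre.
- marker: Marker pen lying along its own x, 125 mm long, 13 mm thick, loose; origin under its middle.
- reagent: Small amber bottle, 46 mm across, 85 mm high, loose; origin at the centre of its underside.

How it is judged (in metres and radians):
On the way, in this order (a step that is already met when the one before it is completed fails the run):
1. the lever is pushed fully over to ON (value of joint switch above 0.85 rad), for 0.2 s.
2. with the lever ON, the fingertips are held just above the lid over the mould for two seconds (horizontal distance between the grasp point and mould below 0.013 m and height (world z) of the grasp point between 0.03 and 0.075 m and value of joint switch above 0.85 rad), for 1.6 s.
3. the lever is pushed fully back to OFF (value of joint switch below 0.15 rad), for 0.2 s.
At the end, for the whole second after the job is handed in: The lever is back at OFF (within 0.15 rad), after the fingers pointed for about two seconds with the lever ON (0.85 rad or more), the grasp point within 13 mm sideways of the mould's centre and the fingertips less than about 40 mm above the lid; every loose thing is within 12 mm of where it began (value of joint switch below 0.15 rad and distance of each of dish_mould, dish_dots, dish_streak, stack, timer, tube_rack, slide_box, marker, reagent from where it was at the start of the episode below 0.012 m); the robot touches nothing.
It fails at once if a single dish is touched by the robot (contact force between any of the fingers, the arm and dish_mould above 0.3 N or contact force between any of the fingers, the arm and dish_dots above 0.3 N or contact force between any of the fingers, the arm and dish_streak above 0.3 N).
It fails at once if a loose thing is pushed away by more than 12 mm (distance of any of dish_mould, dish_dots, dish_streak, stack, timer, tube_rack, slide_box, marker, reagent from where it was at the start of the episode above 0.012 m).
It fails at once if a loose thing is lifted (height (world z) of any of dish_mould, dish_dots, dish_streak, stack, timer, tube_rack, slide_box, marker, reagent above 0.006 m).
It also fails if it takes over 61 s, if anything falls off the work surface, if the arm or the gripper's body presses on something with over 40 N, if the wrist force passes 120 N, or if a joint passes its speed limit or range.

## Working session

There is one attempt and no reset: what is moved stays moved. The work goes in short steps, Python scripts to look and compute and a tool call to move; the robot and the scene stay as the last step left them, time stands still between calls to the robot, and variables do not carry over. Pictures are saved under pics/ and viewed, about 8 in all and at most 12, crops included, and the job is handed in when it is done.

Besides the shell and the picture viewer there is one more tool, called after ">>>" as name(argument=value, ...), one argument or row to a line, values as JSON. carry_out: Moves the arm, as the interface text tells. Its arguments: {"type":"object","properties":{"rows":{"type":"array"},"hand":{"type":"number"}},"required":["rows"]}

```bash
mkdir -p pics; cat > h.py <<'E'
from plant import *
import numpy as np, cv2
def ray(cam,u,v,z):
    i=camera_info(cam);K=np.array(i["camera_matrix"]);T=np.array(i["pose"])
    d=T[:3,:3]@np.linalg.inv(K)@[u,v,1];o=T[:3,3]
    return o+d*(z-o[2])/d[2]
def save(n,im): cv2.imwrite(f"pics/{n}.png",im[:,:,::-1])
E
python3 - <<'E'
from h import *
for c in("top","scene"):
    save(c+"1",capture(c)); i=camera_info(c); print(c,np.round(i["camera_matrix"],1).tolist(),np.round(i["pose"],3).tolist())
o=get_obs();print(o)
E
```

```text
top [[455.7, 0.0, 273.5], [0.0, 455.7, 208.3], [0.0, 0.0, 1.0]] [[-0.025, -0.988, 0.152, 454.321], [-1.0, 0.024, -0.005, 31.642], [0.001, -0.152, -0.988, 1118.389], [0.0, 0.0, 0.0, 1.0]]
scene [[535.6, 0.0, 276.0], [0.0, 535.6, 215.3], [0.0, 0.0, 1.0]] [[0.172, 0.774, -0.609, 1373.198], [0.985, -0.13, 0.113, -126.411], [0.009, -0.62, -0.785, 1056.559], [0.0, 0.0, 0.0, 1.0]]
{'time': 0.1, 'joint_positions': array([-1.34302324e+00,  3.42638309e-01,  1.52488166e+00,  3.43769289e-05,
        1.27540441e+00, -1.45998119e-01]), 'dq': array([ 0.00103571, -0.00138739, -0.00096452,  0.00013595, -0.00192502,
       -0.00129989]), 'tau': array([ 1.78669936e-03, -4.32004809e+01, -2.44694656e+01,  7.19226524e-02,
        5.25641721e-02, -5.99752866e-05]), 'tool_pos': array([ 191.6373456 , -488.36125785,  195.93604054]), 'tcp_rot': array([2.97091372, 1.5694642 , 1.77387857]), 'contact_force': array([-0.79366494,  0.12572833, -0.0745689 ]), 'moment': array([0.01409506, 0.02357856, 0.00925272]), 'grip_width': 91.61456278679152}
```

View pics/top1.png

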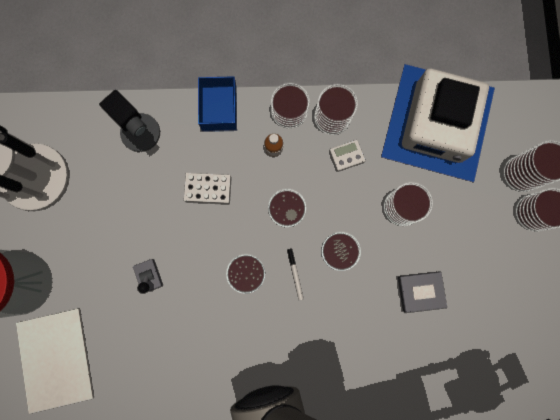

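View pics/scene1.png

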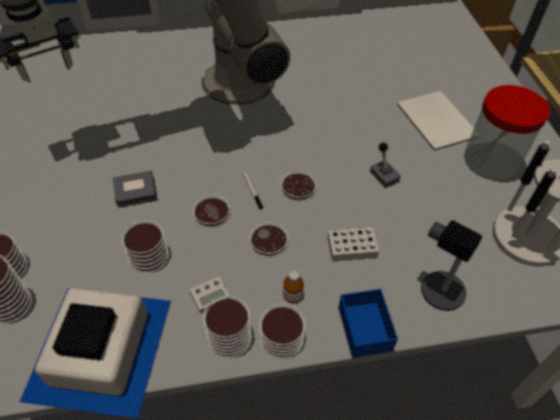

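The top view shows the mould dish at about (287,208) with the patch near (291,214). The switch block is at about (147,277) and its ball at (144,287), leaning towards the robot. The scene view agrees: patch near (264,237), ball near (383,147). I'll zoom in on both.

```bash
python3 - <<'E'
from h import *
t=cv2.imread("pics/top1.png");s=cv2.imread("pics/scene1.png")
def c(im,u,v,r=25): return cv2.resize(im[v-r:v+r,u-r:u+r],(390,290) if 0 else (290,290),interpolation=cv2.INTER_CUBIC)
cv2.imwrite("pics/z1.png",np.vstack([np.hstack([c(t,147,277),c(t,287,208)]),np.hstack([c(s,385,163,30),c(s,268,238,25)])]))
for cam,p,z in(("top",(147,277),25),("top",(144,287),83),("top",(291,214),14),("top",(287,208),16),("top",(246,273),16),("top",(341,251),16),("scene",(383,147),83),("scene",(264,237),14),("scene",(268,239),16)): print(cam,p,np.round(ray(cam,*p,z)))
E
```

```text
top (147, 277) [465. 330.  25.]
top (144, 287) [442. 321.  83.]
top (291, 214) [609. -16.  14.]
top (287, 208) [623.  -7.  16.]
top (246, 273) [468.  96.  16.]
top (341, 251) [ 515. -134.   16.]
scene (383, 147) [441. 325.  83.]
scene (264, 237) [624. -16.  14.]
scene (268, 239) [633.  -8.  16.]
```

View pics/z1.png

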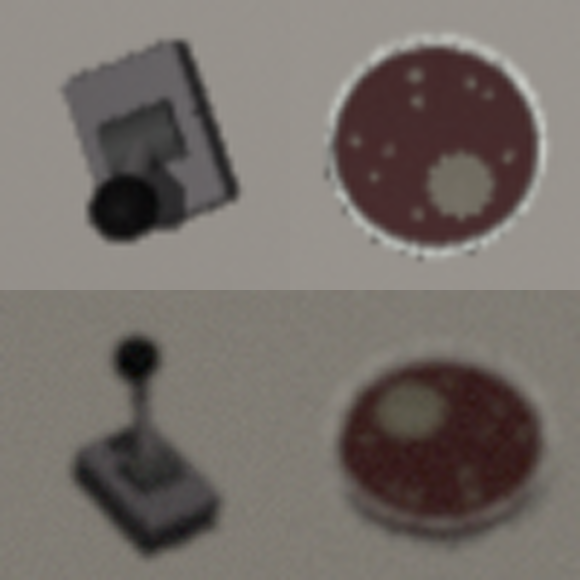

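```bash
python3 - <<'E'
from h import *
def cent(cam,u,v,r,f):
    im=cv2.imread(f"pics/{cam}1.png").astype(int)
    m=f(im).astype(np.uint8); q=np.zeros_like(m); q[v-r:v+r,u-r:u+r]=m[v-r:v+r,u-r:u+r]
    n,l,s,c=cv2.connectedComponentsWithStats(q); k=1+np.argmax(s[1:,4]); return c[k],s[k,2:]
g=lambda im:(im[:,:,1]>im[:,:,2]*.8)
b=lambda im:im.max(2)<38
r=lambda im:(im[:,:,2]>im[:,:,1]*1.4)
for cam,mp,bp,dp in(("top",(291,214),(143,287),(287,208)),("scene",(264,234),(383,147),(268,238))):
    for n,p,R,f,z in(("mould",mp,9 if cam=="top" else 8,g,13),("ball",bp,8,b,83)):
        c,s=cent(cam,*p,R,f); print(cam,n,c,s,np.round(ray(cam,*c,z),1))
    im=cv2.imread(f"pics/{cam}1.png").astype(int)
    m=r(im).astype(np.uint8);q=np.zeros_like(m);u,v=dp;q[v-24:v+24,u-24:u+24]=m[v-24:v+24,u-24:u+24]
    e=cv2.fitEllipse(np.vstack(cv2.findContours(q,0,2)[0]));print(cam,"dish",e,np.round(ray(cam,*e[0],13),1))
k=lambda x,y:(122+x/5.8,252+y/5.8)
P=[ray("top",*k(x,y),25)[:2] for x,y in((65,92),(175,42),(224,200))]
print(np.round(P,1),np.linalg.norm(P[0]-P[1]),np.linalg.norm(P[1]-P[2]),np.arctan2(*(P[1]-P[2])[::-1]),np.arctan2(*(P[0]-P[1])[::-1])-np.pi/2,(P[0]+P[2])/2)
E
```

```text
top mould [291.01941748 214.33980583] [ 11  12 103] [608.  -16.3  13. ]
top ball [143.46464646 287.06060606] [12 11 99] [442. 322.  83.]
top dish ((286.58758544921875, 207.6793670654297), (31.645357131958008, 32.40923309326172), 85.913818359375) [624.8  -5.9  13. ]
scene mould [263.23863636 233.20454545] [12 10 88] [612.1 -16.1  13. ]
scene ball [382.88636364 146.97727273] [ 7  8 44] [441.3 324.6  83. ]
scene dish ((268.14788818359375, 238.60455322265625), (23.543914794921875, 30.85951805114746), 84.26763916015625) [629.9  -7.   13. ]
[[487.  363.5]
 [506.3 318.7]
 [441.7 297.7]] 48.75478351846655 67.92306210510299 0.3140095804455816 0.40719082792604167 [464.34065515 330.60449883]
```

```bash
python3 - <<'E'
from h import *
from scipy.spatial.transform import Rotation as R
M=R.from_euler("xyz",get_obs()["tcp_rot"]).as_matrix();print(M.round(3));print(np.round(camera_info("wrist")["mount"],3).tolist())
E
```

```text
[[-0.     0.931  0.365]
 [ 0.001  0.365 -0.931]
 [-1.     0.    -0.001]]
[[0.0, -0.303, 0.953, -188.096], [0.0, -0.953, -0.303, 82.396], [1.0, 0.0, -0.0, -0.361], [0.0, 0.0, 0.0, 1.0]]
```

>>> carry_out(
  rows=[
    [20,40,30,0],
    [50,80,50,0],
    [80,115,50,0],
    [110,150,50,0],
    [140,185,50,0],
    [170,220,50,0],
    [200,255,50,0],
    [230,290,50,0],
    [260,325,50,0],
    [290,360,50,0],
    [310,390,50,0],
    [330,420,50,0],
    [340,445,50,0],
    [350,460,50,0],
    [350,460,50,0],
    [350,460,50,0],
    [350,460,50,0],
    [350,460,50,0],
    [350,460,50,0],
  ],
  hand=0,
)

```text
time: 1.68
tool_pos: [541.0, -29.8, 246.0]
tcp_rot: [-3.01, 1.57, 2.074]
contact_force: [-0.2, 0.1, -0.9]
grip_width: 0.5
```

```bash
cat >> h.py <<'E'
from scipy.spatial.transform import Rotation as R
def wpose():
    o=get_obs();T=np.eye(4);T[:3,:3]=R.from_euler("xyz",o["tcp_rot"]).as_matrix();T[:3,3]=o["tool_pos"]
    return T@np.array(camera_info("wrist")["mount"])
def wray(T,u,v,z):
    d=T[:3,:3]@np.linalg.inv(np.array(camera_info("wrist")["camera_matrix"]))@[u,v,1];o=T[:3,3]
    return o+d*(z-o[2])/d[2]
E
python3 - <<'E'
from h import *
print(get_obs()["tcp_rot"])
T=wpose();im=capture("wrist");save("w1",im)
a=im.astype(float);red=((a[:,:,0]>a[:,:,1]*1.4)).astype(np.uint8)
cs=max(cv2.findContours(red,0,2)[0],key=cv2.contourArea);h=np.zeros_like(red);cv2.drawContours(h,[cv2.convexHull(cs)],-1,1,-1)
h=cv2.erode(h,np.ones((9,9)))
n,l,s,c=cv2.connectedComponentsWithStats(((h==1)&(red==0)).astype(np.uint8))
for k in np.argsort(-s[1:,4])[:3]+1: print(s[k],c[k],wray(T,*c[k],13).round(1))
e=cv2.fitEllipse(cs);print(e,wray(T,*e[0],13).round(1))
E
```

```text
[-3.00984545  1.56963447  2.07429721]
[271  92  27  27 548] [284.16605839 104.99817518] [609.4 -15.3  13. ]
[282  55   7   8  44] [284.95454545  58.52272727] [656.    2.4  13. ]
[300  67   7   7  36] [303.08333333  69.97222222] [652.3 -21.   13. ]
((281.7491760253906, 86.23860931396484), (70.43611907958984, 74.62093353271484), 4.758248805999756) [627.5  -5.1  13. ]
```

View pics/w1.png

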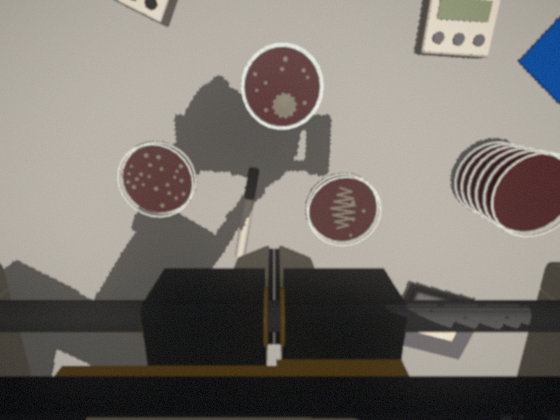

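The wrist view shows the patch at (284,105), which puts the mould at (609,-15). That agrees with the other two cameras, so I'll use (609,-16). Next I'll go behind the lever.

>>> carry_out(
  rows=[
    [-15,30,0,0],
    [-30,65,0,0],
    [-45,100,0,0],
    [-60,135,0,0],
    [-75,170,0,0],
    [-90,205,0,0],
    [-105,240,0,0],
    [-120,275,0,0],
    [-135,305,0,0],
    [-147,330,0,0],
    [-149,335,0,0],
    [-149,335,0,0],
    [-149,335,0,0],
    [-149,335,0,0],
    [-149,335,0,0],
    [-149,335,0,0],
  ],
)

```text
time: 3.07
tool_pos: [392.8, 304.1, 246.1]
tcp_rot: [3.006, 1.57, 1.804]
contact_force: [-0.6, 0.5, 1.2]
grip_width: 0.9
```

```bash
python3 - <<'E'
from h import *
T=wpose();im=capture("wrist");save("w2",im);print(T[:3,3],T[:3,:3].round(3).tolist(),camera_info("wrist")["camera_matrix"])
E
```

```text
[469.54418039 334.0250235  434.21256516] [[0.361, -0.889, -0.283], [-0.932, -0.345, -0.108], [-0.001, 0.303, -0.953]] [[350.58790258   0.         273.68351106]
 [  0.         350.58790258 204.21620569]
 [  0.           0.           1.        ]]
```

View pics/w2.png

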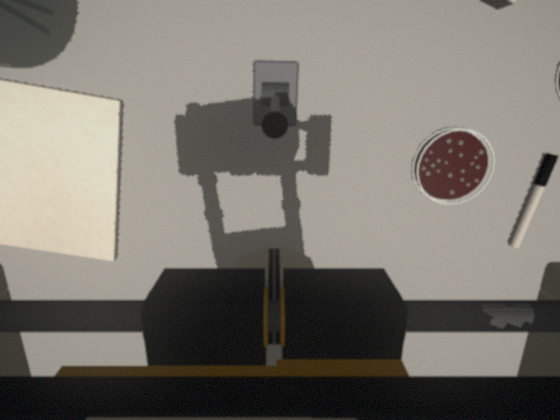

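The block (u 252–298) and ball (275,124) line up with the finger centreline (u≈274), so the push direction is (0.93,0.36). I'll descend and push.

>>> carry_out(
  rows=[
    [0,0,-30,0],
    [0,0,-60,0],
    [0,0,-90,0],
    [0,0,-120,0],
    [0,0,-145,0],
    [0,0,-165,0],
    [0,0,-174,0],
    [0,0,-174,0],
    [0,0,-174,0],
    [9,4,-174,0],
    [19,7,-174,0],
    [28,11,-174,0],
    [37,14,-174,0],
    [47,18,-174,0],
    [56,22,-174,0],
    [65,25,-174,0],
    [70,27,-174,0],
    [74,28,-174,0],
    [74,28,-174,0],
    [74,28,-174,0],
  ],
)

```text
time: 4.78
tool_pos: [466.7, 332.3, 72.6]
tcp_rot: [2.673, 1.57, 1.472]
contact_force: [0.1, -0.3, 0.1]
grip_width: 0.4
```

>>> carry_out(
  rows=[
    [2,1,0,0],
    [4,1,0,0],
    [5,2,0,0],
    [6,2,0,0],
    [7,3,0,0],
    [7,3,0,0],
    [7,3,0,0],
  ],
)

```text
time: 5.37
tool_pos: [473.6, 335.3, 72.5]
tcp_rot: [2.817, 1.57, 1.616]
contact_force: [-0.3, -0.1, -0.5]
grip_width: 0.7
```

```bash
python3 - <<'E'
from h import *
t=capture("top");s=capture("scene")
c=lambda im,u,v,r:cv2.resize(im[v-r:v+r,u-r:u+r],(400,400),interpolation=cv2.INTER_CUBIC)
save("z2",np.hstack([c(t,147,275,40),c(s,385,163,40)]))
E
```

```text
(no output)
```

View pics/z2.png

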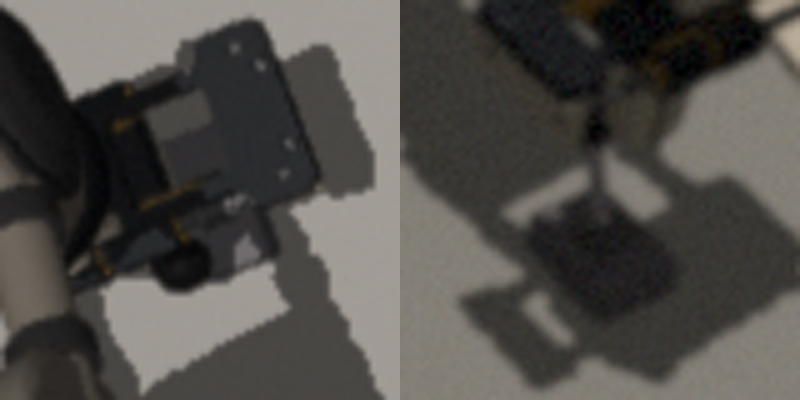

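The ball seems to be where it started, at top (143,287) and scene (384,148). I'll check where the fingers are in these views.

```bash
python3 - <<'E'
from h import *
def proj(cam,p):
    i=camera_info(cam);T=np.linalg.inv(np.array(i["pose"]));q=np.array(i["camera_matrix"])@(T[:3,:3]@p+T[:3,3]);return (q[:2]/q[2]).round(1)
o=get_obs();print(o["tool_pos"],o["contact_force"],o["joint_positions"])
for n,p in(("tcp",o["tool_pos"]),("ballON",[495,342,83]),("ballOFF",[442,322,83])): print(n,proj("top",np.array(p)),proj("scene",np.array(p)))
K=np.linalg.inv(np.array(camera_info("wrist")["camera_matrix"]))
Rm=np.array([[0.361,-0.889,-0.283],[-0.932,-0.345,-0.108],[-0.001,0.303,-0.953]]);C=np.array([469.544,334.025,434.213])
for u,v,z in((275,124,83),(252,62,25),(298,62,25)): d=Rm@K@[u,v,1];print(u,v,(C+d*(z-C[2])/d[2]).round(1))
T=wpose();im=capture("wrist");save("w3",im)
E
```

```text
[473.57447957 335.24720979  72.50323373] [-0.58528071  0.15739725  0.09522167] [4.83339037e-01 5.62043670e-01 1.53358257e+00 1.18077054e-03
 1.04551970e+00 1.68377576e+00]
tcp [139.2 273. ] [389.9 158.2]
ballON [135.  263.5] [395.8 161. ]
ballOFF [143.5 287.1] [382.  147.3]
275 124 [442.7 322.8  83. ]
252 62 [490.6 368.1  25. ]
298 62 [508.6 321.6  25. ]
```

View pics/w3.png

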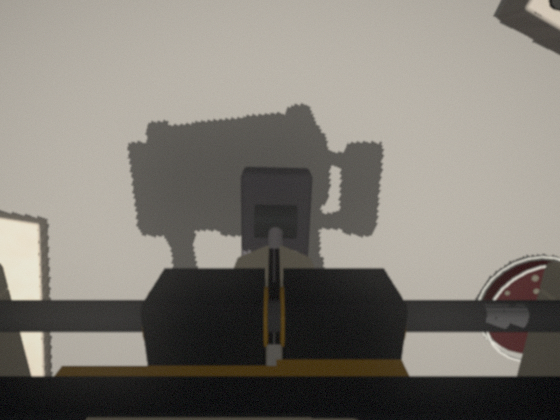

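The ball is still at OFF with the fingers already past it and no force felt. The likely cause is that the descent lagged and the fingers passed over the ball. I'll back off over the top, descend with settling time and check the height before pushing.

>>> carry_out(
  rows=[
    [0,0,20,0],
    [0,0,40,0],
    [0,0,60,0],
    [0,0,60,0],
    [0,0,60,0],
    [0,0,60,0],
    [-15,-6,60,0],
    [-30,-12,60,0],
    [-45,-18,60,0],
    [-60,-24,60,0],
    [-75,-30,60,0],
    [-84,-32,60,0],
    [-84,-32,60,0],
    [-84,-32,60,0],
    [-84,-32,60,0],
    [-84,-32,60,0],
  ],
)

```text
time: 6.85
tool_pos: [390.3, 303.5, 132.3]
tcp_rot: [2.589, 1.57, 1.388]
contact_force: [0.6, -0.2, 0.1]
grip_width: 0.7
```

>>> carry_out(
  rows=[
    [0,0,-15,0],
    [0,0,-30,0],
    [0,0,-45,0],
    [0,0,-60,0],
    [0,0,-60,0],
    [0,0,-60,0],
    [0,0,-60,0],
    [0,0,-60,0],
    [0,0,-60,0],
    [0,0,-60,0],
  ],
)

```text
time: 7.68
tool_pos: [390.8, 303.8, 73.0]
tcp_rot: [2.117, 1.568, 0.916]
contact_force: [-0.9, -0.9, 0.0]
grip_width: 0.6
```

>>> carry_out(
  rows=[
    [5,2,0,0],
    [10,4,0,0],
    [15,6,0,0],
    [20,8,0,0],
    [25,10,0,0],
    [30,12,0,0],
    [35,14,0,0],
    [35,14,0,0],
    [35,14,0,0],
  ],
)

```text
time: 8.43
tool_pos: [425.9, 317.7, 72.8]
tcp_rot: [2.174, 1.569, 0.973]
contact_force: [-0.7, 0.1, 0.2]
grip_width: 0.5
```

```bash
python3 - <<'E'
from h import *
print(get_obs()["contact_force"])
w=capture("wrist");s=capture("scene")
c=lambda im,u,v,r:cv2.resize(im[v-r:v+r,u-r:u+r],(400,400),interpolation=cv2.INTER_CUBIC)
save("z3",np.hstack([c(w,275,200,100),c(s,385,163,40)]))
E
```

```text
[-0.74662331  0.05746259  0.19922952]
```

View pics/z3.png

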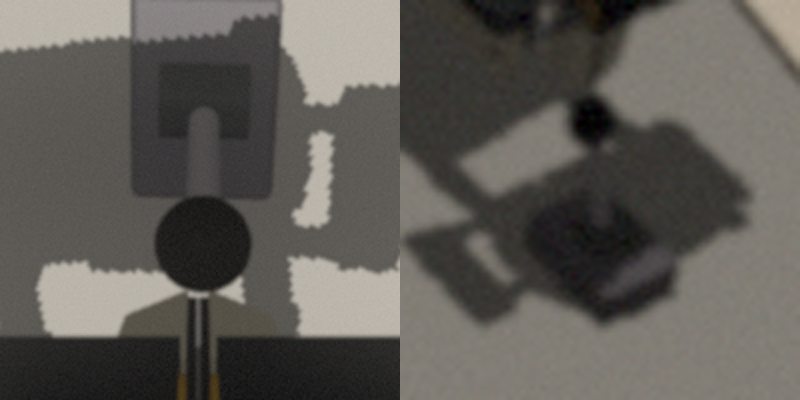

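This time the fingers are directly behind the ball, which is centred on them at wrist (276,221). I'll push a little and compare.

>>> carry_out(
  rows=[
    [4,1,0,0],
    [7,3,0,0],
    [11,4,0,0],
    [15,6,0,0],
    [19,7,0,0],
    [22,9,0,0],
    [22,9,0,0],
    [22,9,0,0],
  ],
)

```text
time: 9.2
tool_pos: [447.6, 326.6, 72.8]
tcp_rot: [2.322, 1.569, 1.121]
contact_force: [0.5, 0.8, -0.2]
grip_width: 0.4
```

```bash
python3 - <<'E'
from h import *
print(get_obs()["contact_force"])
w=capture("wrist");s=capture("scene")
c=lambda im,u,v,r:cv2.resize(im[v-r:v+r,u-r:u+r],(400,400),interpolation=cv2.INTER_CUBIC)
save("z4",np.hstack([c(w,275,200,100),c(s,385,163,40)]))
E
```

```text
[ 0.48634731  0.8021326  -0.1800809 ]
```

View pics/z4.png

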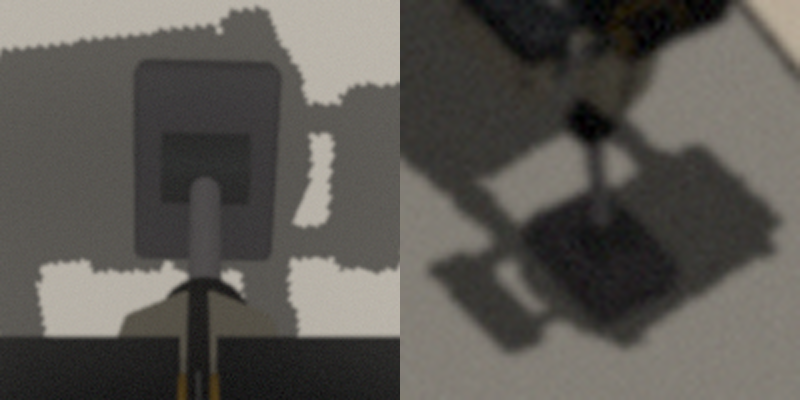

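The ball isn't moving and the fingers seem to pass above it, so the reported TCP height may not be the real fingertip height. I'll mark the projected TCP in the scene and top views to check.

```bash
cat >> h.py <<'E'
def proj(cam,p):
    i=camera_info(cam);T=np.linalg.inv(np.array(i["pose"]));q=np.array(i["camera_matrix"])@(T[:3,:3]@p+T[:3,3]);return (q[:2]/q[2])
E
python3 - <<'E'
from h import *
p=get_obs()["tool_pos"];out=[]
for cam,(u,v) in(("scene",(380,125)),("top",(145,270))):
    im=capture(cam);im=np.clip(im.astype(float)*2.2,0,255).astype(np.uint8);r=40
    z=cv2.resize(im[v-r:v+r,u-r:u+r],(400,400),interpolation=cv2.INTER_CUBIC).copy()
    for dz,col in((0,(255,0,0)),(19,(0,255,0)),(66,(0,100,255))):
        q=((proj(cam,p+[0,0,dz])-[u-r,v-r]+.5)*5).astype(int);cv2.circle(z,tuple(int(a) for a in q),4,col,1);print(cam,dz,q)
    out.append(z)
save("z5",np.hstack(out))
E
```

```text
scene 0 [220 334]
scene 19 [226 307]
scene 66 [242 239]
top 0 [191 275]
top 19 [179 276]
top 66 [147 278]
```

View pics/z5.png

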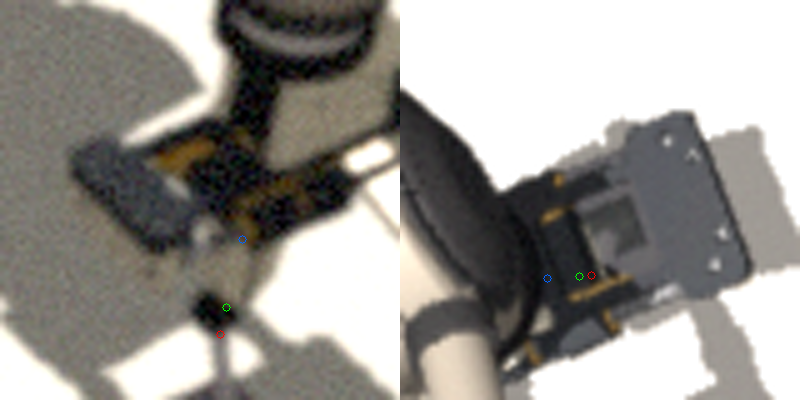

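The scene crop shows no finger in front of the ball. The visible finger ends at about (220,298), at the top of the ball, so the closed fingertips reach about 25 mm less than reported. I'll retry with the reported TCP at z=50, which still clears the drum at 35 mm.

>>> carry_out(
  rows=[
    [0,0,20,0],
    [0,0,40,0],
    [0,0,50,0],
    [0,0,50,0],
    [0,0,50,0],
    [-15,-6,50,0],
    [-30,-12,50,0],
    [-45,-18,50,0],
    [-57,-23,50,0],
    [-57,-23,50,0],
    [-57,-23,50,0],
    [-57,-23,30,0],
    [-57,-23,10,0],
    [-57,-23,-10,0],
    [-57,-23,-23,0],
    [-57,-23,-23,0],
    [-57,-23,-23,0],
    [-57,-23,-23,0],
  ],
)

```text
time: 10.9
tool_pos: [391.2, 304.0, 50.3]
tcp_rot: [2.057, 1.568, 0.856]
contact_force: [0.6, 0.8, -0.3]
grip_width: 0.5
```

>>> carry_out(
  rows=[
    [7,3,0,0],
    [14,5,0,0],
    [21,8,0,0],
    [28,11,0,0],
    [35,13,0,0],
    [40,15,0,0],
    [45,17,0,0],
    [50,19,0,0],
    [54,21,0,0],
    [54,21,0,0],
    [54,21,0,0],
  ],
)

```text
time: 11.82
tool_pos: [445.5, 325.1, 50.2]
tcp_rot: [2.044, 1.568, 0.843]
contact_force: [-0.4, -0.5, 0.4]
grip_width: 0.5
```

```bash
cat > ball.py <<'E'
from h import *
print(get_obs()["contact_force"].round(2))
im=capture("scene");m=(im.max(2)<38).astype(np.uint8)
q=np.zeros_like(m);q[135:180,365:415]=m[135:180,365:415]
n,l,s,c=cv2.connectedComponentsWithStats(q)
for k in range(1,n):
    if s[k,4]>12: print(s[k],c[k].round(1),ray("scene",*c[k],85).round(1))
E
python3 ball.py; python3 - <<'E'
import sys;sys.path.insert(0,'.')
from h import *
w=capture("wrist");s=capture("scene")
c=lambda im,u,v,r:cv2.resize(np.clip(im[v-r:v+r,u-r:u+r].astype(float)*2,0,255).astype(np.uint8),(400,400),interpolation=cv2.INTER_CUBIC)
save("z6",np.hstack([c(w,275,200,100),c(s,385,150,35)]))
E
```

```text
[-0.36 -0.51  0.42]
[365 135  13   8  76] [370.7 138.2] [406.7 301.8  85. ]
[379 135  19   7  76] [387.7 137.2] [410.4 346.8  85. ]
[386 147   9  11  67] [389.8 152.1] [463.9 335.8  85. ]
[371 162  29  18 318] [384.1 172.4] [529.7 300.3  85. ]
```

The ball is moving now: it reads (464,336), about 20 mm ahead of the TCP. I'll keep pushing.

>>> carry_out(
  rows=[
    [5,2,0,0],
    [10,4,0,0],
    [15,6,0,0],
    [20,8,0,0],
    [24,9,0,0],
    [27,10,0,0],
    [27,10,0,0],
    [27,10,0,0],
  ],
)

```text
time: 12.63
tool_pos: [472.4, 335.1, 50.3]
tcp_rot: [2.032, 1.568, 0.831]
contact_force: [-0.3, 0.2, -0.0]
grip_width: 0.4
```

```bash
python3 ball.py
```

```text
[-0.28  0.16 -0.03]
[365 135  50  15 494] [387.9 140.3] [421.7 343.7  85. ]
[393 156   9  10  72] [396.5 160.9] [496.8 342.9  85. ]
[371 164  29  16 286] [384.5 173. ] [531.8 300.8  85. ]
```

>>> carry_out(
  rows=[
    [1,0,0,0],
    [2,1,0,0],
    [3,1,0,0],
    [4,2,0,0],
    [4,2,0,0],
    [4,2,0,0],
  ],
)

```text
time: 13.18
tool_pos: [476.3, 337.1, 50.3]
tcp_rot: [2.029, 1.568, 0.828]
contact_force: [0.2, 0.6, -1.6]
grip_width: -0.1
```

```bash
python3 ball.py
```

```text
[ 0.25  0.56 -1.57]
[365 135  50  18 544] [388.9 140.9] [424.3 345.6  85. ]
[393 157  10  11  76] [397.2 162.4] [502.1 343.1  85. ]
[370 165  29  15 278] [384.5 173.2] [532.5 300.5  85. ]
```

>>> carry_out(
  rows=[
    [1,0,0,0],
    [2,1,0,0],
    [3,1,0,0],
    [4,2,0,0],
    [4,2,0,0],
    [4,2,0,0],
  ],
)

```text
time: 13.73
tool_pos: [478.1, 337.8, 50.0]
tcp_rot: [-1.7, 1.568, -2.901]
contact_force: [-7.2, -5.3, 4.7]
grip_width: 0.2
```

```bash
python3 ball.py
```

```text
[-7.21 -5.32  4.74]
[365 135  50  17 572] [389.4 141.3] [425.6 346.6  85. ]
[393 158  10  10  73] [397.6 163. ] [504.4 343.4  85. ]
[370 165  30  15 269] [384.7 173.4] [533.2 300.8  85. ]
```

The stop is felt at about 9 N and the lever is ON. Next I'll back off, rise and go above the mould.

>>> carry_out(
  rows=[
    [-10,-4,0,0],
    [-20,-8,0,0],
    [-35,-14,0,0],
    [-50,-19,0,0],
    [-50,-19,0,0],
    [-50,-19,25,0],
    [-50,-19,55,0],
    [-50,-19,85,0],
    [-50,-19,115,0],
    [-50,-19,130,0],
    [-50,-19,130,0],
    [-50,-19,130,0],
  ],
)

```text
time: 14.78
tool_pos: [429.3, 319.3, 180.9]
tcp_rot: [2.486, 1.57, 1.285]
contact_force: [-0.8, 0.8, -0.1]
grip_width: 0.2
```

>>> carry_out(
  rows=[
    [15,-30,0,0],
    [30,-60,0,0],
    [45,-90,0,0],
    [60,-120,0,0],
    [75,-150,0,0],
    [90,-180,0,0],
    [110,-210,0,0],
    [130,-240,0,0],
    [150,-270,0,0],
    [165,-300,0,0],
    [175,-325,0,0],
    [181,-335,0,0],
    [181,-335,0,0],
    [181,-335,0,0],
    [181,-335,0,0],
    [181,-335,0,0],
    [181,-335,0,0],
  ],
)

```text
time: 16.2
tool_pos: [609.9, -14.2, 181.1]
tcp_rot: [2.478, 1.57, 1.279]
contact_force: [-0.4, -0.0, 0.6]
grip_width: 0.3
```

```bash
python3 ball.py; python3 -c "
from h import *
print(get_obs()['tool_pos'])"
```

```text
[-0.42 -0.01  0.59]
[394 160   8   7  45] [397.4 163. ] [504.4 342.9  85. ]
[609.97691011 -14.42655895 181.20752269]
```

The lever has stayed ON. I'll descend over the mould and hold.

>>> carry_out(
  rows=[
    [-1,-1,-25,0],
    [-1,-1,-50,0],
    [-1,-1,-75,0],
    [-1,-1,-95,0],
    [-1,-1,-110,0],
    [-1,-1,-122,0],
    [-1,-1,-132,0],
    [-1,-1,-140,0],
    [-1,-1,-145,0],
    [-1,-1,-147,0],
    [-1,-1,-147,0],
    [-1,-1,-147,0],
    [-1,-1,-147,0],
    [-1,-1,-147,0],
  ],
)

```text
time: 17.42
tool_pos: [609.4, -15.5, 34.9]
tcp_rot: [1.651, 1.569, 0.452]
contact_force: [0.1, 0.2, 1.3]
grip_width: 0.5
```

```bash
python3 - <<'E'
from h import *
p=get_obs()["tool_pos"];print(p);out=[]
for cam,(u,v) in(("scene",(266,232)),("top",(289,211))):
    im=capture(cam);im=np.clip(im.astype(float)*2,0,255).astype(np.uint8);r=30
    z=cv2.resize(im[v-r:v+r,u-r:u+r],(400,400),interpolation=cv2.INTER_CUBIC).copy()
    for q,col in((p,(255,0,0)),(np.array([609.5,-16,13.]),(0,255,0))):
        q=((proj(cam,q)-[u-r,v-r]+.5)*400/60).astype(int);cv2.circle(z,tuple(int(a) for a in q),4,col,1)
    out.append(z)
save("z7",np.hstack(out))
E
```

```text
[609.41246533 -15.50964094  34.86022535]
```

View pics/z7.png

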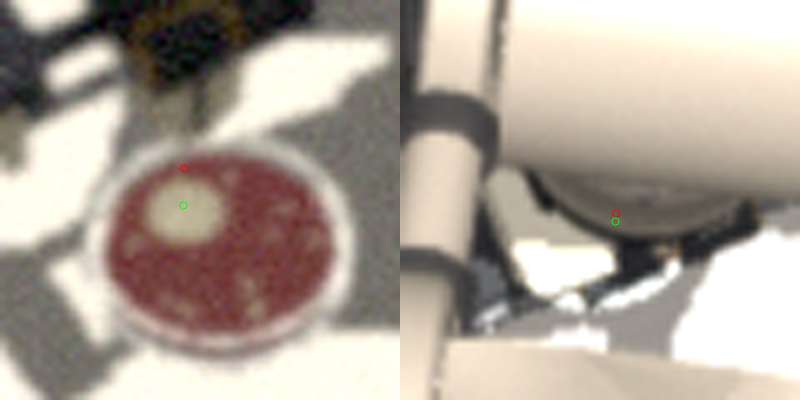

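In the scene crop the visible fingertips end at about (185,135). That is roughly 20 mm above the projected TCP at (184,168), as it was at the ball, and sideways they sit over the patch. Lowering by 18 mm still leaves about 2 cm to the lid. It also keeps the grasp point in the height band on either reading, so I'll do that and hold.

>>> carry_out(
  rows=[
    [0,0,-3,0],
    [0,0,-7,0],
    [0,0,-11,0],
    [0,0,-15,0],
    [0,0,-17,0],
    [0,0,-17,0],
    [0,0,-17,0],
    [0,0,-17,0],
    [0,0,-17,0],
    [0,0,-17,0],
  ],
)

```text
time: 18.35
tool_pos: [609.4, -15.5, 17.9]
tcp_rot: [1.661, 1.569, 0.461]
contact_force: [-0.4, -0.4, 0.3]
grip_width: 0.4
```

>>> carry_out(
  rows=[
    [0,0,0,0],
    [0,0,0,0],
    [0,0,0,0],
    [0,0,0,0],
    [0,0,0,0],
    [0,0,0,0],
    [0,0,0,0],
    [0,0,0,0],
    [0,0,0,0],
    [0,0,0,0],
    [0,0,0,0],
    [0,0,0,0],
    [0,0,0,0],
    [0,0,0,0],
    [0,0,0,0],
    [0,0,0,0],
    [0,0,0,0],
    [0,0,0,0],
    [0,0,0,0],
    [0,0,0,0],
  ],
)

```text
time: 20.02
tool_pos: [609.3, -15.5, 17.9]
tcp_rot: [1.692, 1.569, 0.492]
contact_force: [-0.2, -0.2, -0.3]
grip_width: 0.7
```

>>> carry_out(
  rows=[
    [0,0,0,0],
    [0,0,0,0],
    [0,0,0,0],
    [0,0,0,0],
    [0,0,0,0],
    [0,0,0,0],
    [0,0,0,0],
    [0,0,0,0],
  ],
)

```text
time: 20.68
tool_pos: [609.4, -15.5, 17.9]
tcp_rot: [1.668, 1.569, 0.469]
contact_force: [0.4, -0.2, 0.3]
grip_width: 0.7
```

```bash
python3 - <<'E'
from h import *
p=get_obs()["tool_pos"];print(p)
im=capture("scene");u,v,r=266,225,30
z=cv2.resize(np.clip(im[v-r:v+r,u-r:u+r].astype(float)*2,0,255).astype(np.uint8),(500,500),interpolation=cv2.INTER_CUBIC)
q=((proj("scene",p)-[u-r,v-r]+.5)*500/60).astype(int);cv2.circle(z,tuple(int(a) for a in q),4,(255,0,0),1)
save("z8",z)
E
python3 ball.py
```

```text
[609.37231597 -15.51581444  17.85676298]
[ 0.06  0.2  -0.17]
[394 159   8   8  45] [397.4 162.9] [503.8 343.1  85. ]
[392 177   6   3  13] [394.3 178.3] [552.8 319.3  85. ]
```

View pics/z8.png

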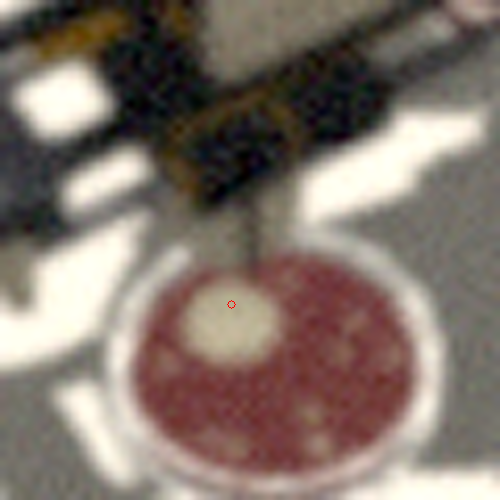

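The fingertips were clear of the lid over the patch and held still for over two seconds, with the lever ON throughout. Next I'll rise and go to the far side of the lever.

>>> carry_out(
  rows=[
    [0,0,15,0],
    [0,0,40,0],
    [0,0,70,0],
    [0,0,100,0],
    [0,0,130,0],
    [0,0,155,0],
    [0,0,162,0],
    [0,0,162,0],
    [0,0,162,0],
  ],
)

```text
time: 21.53
tool_pos: [608.9, -15.5, 178.9]
tcp_rot: [2.215, 1.57, 1.015]
contact_force: [-0.5, 0.8, -0.1]
grip_width: 0.3
```

>>> carry_out(
  rows=[
    [-5,30,0,0],
    [-10,60,0,0],
    [-15,90,0,0],
    [-20,120,0,0],
    [-25,150,0,0],
    [-30,180,0,0],
    [-35,210,0,0],
    [-40,240,0,0],
    [-45,270,0,0],
    [-50,300,0,0],
    [-55,330,0,0],
    [-58,355,0,0],
    [-60,370,0,0],
    [-60,376,0,0],
    [-60,376,0,0],
    [-60,376,0,0],
    [-60,376,0,0],
  ],
)

```text
time: 22.95
tool_pos: [549.3, 359.0, 178.5]
tcp_rot: [2.474, 1.571, 1.273]
contact_force: [-0.2, 0.3, -0.3]
grip_width: 0.3
```

>>> carry_out(
  rows=[
    [0,0,-20,0],
    [0,0,-45,0],
    [0,0,-70,0],
    [0,0,-95,0],
    [0,0,-115,0],
    [0,0,-130,0],
    [0,0,-130,0],
    [0,0,-130,0],
    [0,0,-130,0],
    [0,0,-130,0],
  ],
)

```text
time: 23.78
tool_pos: [550.5, 359.0, 50.4]
tcp_rot: [1.677, 1.568, 0.475]
contact_force: [-0.7, -0.6, 0.4]
grip_width: 0.4
```

```bash
python3 - <<'E'
from h import *
print(get_obs()["tool_pos"],R.from_euler("xyz",get_obs()["tcp_rot"]).as_matrix().round(3))
E
python3 ball.py
```

```text
[550.52607789 359.00498879  50.39347489] [[ 0.003  0.933  0.361]
 [ 0.001  0.361 -0.933]
 [-1.     0.003 -0.   ]]
[-0.7  -0.58  0.43]
[378 135  37  38 676] [399.7 156.7] [484.  355.5  85. ]
[370 165  14  15 105] [376.5 171.4] [523.5 282.7  85. ]
```

>>> carry_out(
  rows=[
    [-7,-3,0,0],
    [-14,-5,0,0],
    [-21,-8,0,0],
    [-28,-11,0,0],
    [-35,-13,0,0],
    [-42,-16,0,0],
    [-49,-18,0,0],
    [-56,-21,0,0],
    [-63,-23,0,0],
    [-70,-26,0,0],
    [-75,-28,0,0],
    [-79,-29,0,0],
    [-79,-29,0,0],
    [-79,-29,0,0],
  ],
)

```text
time: 25.0
tool_pos: [471.0, 330.0, 50.2]
tcp_rot: [1.684, 1.568, 0.483]
contact_force: [0.9, 0.6, -0.2]
grip_width: 0.3
```

>>> carry_out(
  rows=[
    [-1,0,0,0],
    [-2,-1,0,0],
    [-3,-1,0,0],
    [-4,-2,0,0],
    [-4,-2,0,0],
    [-4,-2,0,0],
  ],
)

```text
time: 25.5
tool_pos: [467.0, 327.9, 50.2]
tcp_rot: [1.685, 1.569, 0.484]
contact_force: [0.6, 0.0, -0.2]
grip_width: 0.5
```

>>> carry_out(
  rows=[
    [-1,0,0,0],
    [-2,-1,0,0],
    [-3,-1,0,0],
    [-3,-1,0,0],
    [-3,-1,0,0],
  ],
)

```text
time: 25.92
tool_pos: [463.8, 326.8, 50.2]
tcp_rot: [1.677, 1.569, 0.475]
contact_force: [0.2, -0.3, 0.3]
grip_width: 0.4
```

Not at the stop yet, so I'll keep creeping.

>>> carry_out(
  rows=[
    [-1,0,0,0],
    [-2,-1,0,0],
    [-3,-1,0,0],
    [-3,-1,0,0],
    [-3,-1,0,0],
  ],
)

```text
time: 26.33
tool_pos: [461.1, 325.8, 50.2]
tcp_rot: [1.58, 1.568, 0.378]
contact_force: [1.8, 0.1, -1.3]
grip_width: 0.4
```

>>> carry_out(
  rows=[
    [-1,0,0,0],
    [-2,-1,0,0],
    [-3,-1,0,0],
    [-3,-1,0,0],
    [-3,-1,0,0],
  ],
)

```text
time: 26.75
tool_pos: [460.9, 325.8, 50.5]
tcp_rot: [1.597, 1.562, 0.395]
contact_force: [10.7, 2.8, -6.0]
grip_width: 0.6
```

```bash
sed 's/q\[135:180,365:415\]=m\[135:180,365:415\]/q[138:156,372:396]=m[138:156,372:396]/' ball.py > b2.py; python3 b2.py
```

```text
[10.7   2.78 -6.03]
[372 138  24  12 150] [382.7 141.4] [423.2 329.2  85. ]
```

The stop is felt at about 12 N. I'll back off, rise and check every object from above.

>>> carry_out(
  rows=[
    [10,4,0,0],
    [22,9,0,0],
    [36,14,0,0],
    [50,19,0,0],
    [50,19,0,0],
    [50,19,25,0],
    [50,19,55,0],
    [50,19,85,0],
    [50,19,115,0],
    [50,19,145,0],
    [50,19,150,0],
    [50,19,150,0],
  ],
)

```text
time: 27.8
tool_pos: [510.9, 345.2, 203.0]
tcp_rot: [1.643, 1.558, 0.442]
contact_force: [0.4, 0.7, -0.6]
grip_width: 0.4
```

>>> carry_out(
  rows=[
    [-10,25,10,0],
    [-20,50,20,0],
    [-30,75,30,0],
    [-40,100,40,0],
    [-50,125,50,0],
    [-60,150,60,0],
    [-70,175,60,0],
    [-80,200,60,0],
    [-80,200,60,0],
    [-80,200,60,0],
    [-80,200,60,0],
  ],
)

```text
time: 28.72
tool_pos: [430.5, 544.3, 261.0]
tcp_rot: [1.462, 1.562, 0.261]
contact_force: [-0.3, -0.2, -0.4]
grip_width: 0.5
```

```bash
python3 b2.py; python3 - <<'E'
from h import *
for cam in("top","scene"):
    a=cv2.imread(f"pics/{cam}1.png");b=capture(cam)[:,:,::-1]
    print(cam)
    D={"top":dict(mould=(287,208),dots=(246,273),streak=(341,251),stack=(410,203),timer=(347,156),rack=(208,189),box=(423,292),marker=(295,275),reagent=(274,145),base=(147,277)),
       "scene":dict(mould=(268,238),dots=(299,186),streak=(211,211),stack=(146,245),timer=(210,293),rack=(353,242),box=(135,188),marker=(254,191),reagent=(293,285),ball=(383,147))}[cam]
    for n,(u,v) in D.items():
        r=26 if n!="ball" else 9
        A=[cv2.Canny(a,60,140),0]
        t=a[v-r:v+r,u-r:u+r];s=b[v-r-8:v+r+8,u-r-8:u+r+8]
        m=cv2.matchTemplate(s,t,cv2.TM_CCOEFF_NORMED);_,mx,_,l=cv2.minMaxLoc(m);print(n,(l[0]-8,l[1]-8),round(mx,3))
E
```

```text
[-0.3  -0.19 -0.36]
[378 143   8   8  44] [381.5 146.4] [440.5 320.7  85. ]
top
mould (0, 0) 1.0
dots (0, 0) 1.0
streak (0, 0) 1.0
stack (0, 0) 1.0
timer (0, 0) 0.999
rack (0, 0) 1.0
box (0, 0) 1.0
marker (0, 0) 0.999
reagent (0, 0) 1.0
base (0, 1) 0.954
scene
mould (0, 0) 0.996
dots (0, 0) 0.996
streak (0, 0) 0.996
stack (0, 0) 0.996
timer (0, 0) 0.997
rack (0, 0) 0.995
box (0, 0) 0.996
marker (0, 0) 0.984
reagent (0, 0) 0.996
ball (-1, 0) 0.982
```

```bash
python3 -c "
from h import *
print(close_job())"
```

```text
the job is handed in; nothing more can be done
None
```

The job is done and handed in; no verdict was reported. I pushed the lever to ON, pointed at the mould, pushed the lever back to OFF, and drew the arm clear.

- **Lever to ON:** I pushed until the stop pushed back with about 9 N. The ball stayed at ON during the pointing.
- **Pointing:** the fingertips were held still for over two seconds, with the TCP reading (609, -15.5, 17.9). That is within about 1 mm sideways of the mould as measured, with the grasp point at about 37 mm.
- **Lever back to OFF:** the stop pushed back with about 12 N. The last scene picture shows the ball at its OFF position, slightly further over than at the start.
- **Other things:** all nine loose things, including the three dishes, show no pixel shift in the top and scene views. The last force reading was only noise.

**Checks that disagreed:**
- **Fingertip height:** my first two pushes, at TCP height 73 mm, passed over the ball without moving it. The closed fingertips seem to end about 20–25 mm higher than the reported TCP.
- **What I changed:** I pushed at a reported 50 mm instead, and pointed low enough to stay within the height limits on either reading. The fingertips were probably about 2 cm above the lid, but I could not measure that directly.

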